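# Anchor the orange tie-down cleat in the positioning board's rail

### The job

Anchor the orange tie-down cleat in the rail of the animal positioning board: lift it out of the green parking block, lower its T-head through the wide mouth of the rail, slide it along the slot to the end stop that you will feel inside, and there turn it a quarter turn so that it locks crosswise to the rail, then let go. Work gently, never forcing the cleat against the rail (keep the push under 30 N), and leave the blue spare cleat in its place and the bottle and vials undisturbed.

Things in the scene. Friction and masses are not known exactly. Their poses are not given: they have to be found in the camera images.
- cleat: Orange tie-down cleat, 0.12 to 0.21 kg. Origin: centre of the underside of its flange (steel disc 30 mm across, 4 mm thick). z up, x along T-head, grip and horns. Grip: block 40 mm along x, 14 mm thick along y (grasp across it), 4 to 42 mm above the origin; a horn at each x end near the top, 71 mm tip to tip, top 44 mm up. The same after half a turn.
- head (a point): Underside centre of the cleat's T-head, 14 mm below the cleat's origin; axes as the cleat's. The steel head is 26 mm along x, 12 mm along y and 6 mm high; a round neck 7 mm thick and 8 mm long joins it to the flange above.
- spare: Blue spare cleat of the same shape and axes, parked in the other hole of the green block; leave it.
- block: Green parking block, fixed, 160 x 56 x 24 mm. Origin: centre of its underside, x along its length. Two blind holes 30 x 15 mm, 18 mm deep, centred 42 mm either side of the middle along x; in each stands a cleat, flange on the block's top (24 mm up), its x along the block's x. Either cleat may be in either hole.
- board: Grey positioning board, fixed, 230 x 192 x 12 mm, with a white V cradle up to 52 mm high, at least 50 mm to the +y side of the slot, and an aluminium T-slot rail 200 mm long, 60 mm wide, its top 34 mm above the table. Origin: on the table under the middle of the rail's mouth; x runs along the slot from the mouth to the locking end.
- mouth (a point): Middle of the rail's mouth, level with the rail's top face; axes as the board's. The mouth is 30 mm along x and 15 mm across: the T-head passes only with the cleat's x along the slot. Seated, the flange rests on the rail's top, with 3 mm play between head and lips (5 mm thick) and 2 mm under the head.
- slot_start (a point): Where the 9.5 mm slot begins, 21 mm from the mouth's middle along x, level with the rail's top; axes as the board's. The opening narrows to it from x = 15 mm. Under the slot a channel 15 to 16 mm wide and 11 mm high lets the head slide along but not turn.
- slot_end (a point): Far end of the slot, 155 mm from the mouth along x. An end stop hidden in the channel halts the cleat somewhere between 87 and 127 mm from the mouth (cleat origin). There the head can turn either way, best drawn back 4 mm from the stop. Sprung jaws (about 0.06 N m) resist the second half of the turn, then hold the head crosswise so it cannot slide back.
- pump: White bottle, 70 mm across, 170 mm high, a bystander. Origin under its centre.
- vial_a: Small amber vial, 28 mm across, 55 mm high, a bystander. Origin under its centre.
- vial_b: Small clear vial with red cap, 28 mm across, 55 mm high, a bystander. Origin under its centre.
Not all that is in view belongs to the job. What is meant by the cleat is not pink, and is the larger of those in its own colour.

How it is judged:
By the outcome, as a careful person would: the job done as asked, in the order asked, and still so for the second after the job is handed in, with the robot touching nothing.
It also fails if it takes over 58 s, if anything falls off the work surface, if the arm or the gripper's body presses on something with over 40 N, if the wrist force passes 120 N, or if a joint passes its speed limit or range.

### The arm

A 7-joint arm with a two-finger parallel gripper is mounted at the origin on the work surface. World frame = base frame: x ahead of the robot, y to its left, z up, the work surface at z = 0. Lengths are in m, angles in rad, forces in N, time in s.
With the tool pointing down it reaches from about 0.35 to 0.9 m from the base axis. Payload 8.1 kg.
Tool frame: the origin (TCP) lies midway between the tips of the shut fingers; the grasp point (between the pads) lies 19 mm behind it; z points along the fingers, y is the line along which they close (so a half turn about z gives the same grasp; the last joint's range is limited). The gripper opens to 92 mm and grips with 3 to 60 N. Pads are 19 mm wide; open, the fingers measure 130 mm over their backs; the gripper's body (75 mm by 190 mm) begins 47 mm behind the grasp point.
Start: joints at [1.242, 0.434, 0.025, 1.573, -0.012, 1.134, -0.075], TCP at [0.14, -0.609, 0.227] pointing down, gripper open.
Joint ranges: [-2.62, 2.62], [-0.44, 2.09], [-1.27, 1.32], [0.08, 2.57], [-1.32, 4.46], [0.12, 2], [-2.74, 2.74]. Speed limits (rad/s): [2.22, 2.22, 3.01, 3.01, 3.14, 3.14, 3.14].

### API

Orientations are given as a rotation vector (axis times angle).
In Python, from cell import arm gives the robot as it stands.
- The arm moves only by the tool move_arm, never from a script. Its argument "motion" is a list of rows, each an object of numbers: "tx", "ty", "tz": the shift along the tool's x, y, z normalised to -1 to 1, where 1 is 1000 mm; "twist": the turn about the tool's z normalised to -1 to 1, where 1 is pi/2 rad. In form: [{"tx": .., "ty": .., "tz": .., "twist": ..}, ...]. A call has 1 to 12 rows; each row shifts and turns the commanded pose from where the row before left it, along the tool's axes as they then stand; what a row does not reach is not made up. A row lasts 1/10 s, in which the tool goes at most 50 mm and 8.59 degrees, less where a joint would pass 70% of its speed; a pose out of reach is approached as far as the arm can. A call with a number of a shift or a turn outside -1 to 1 is refused whole. A call with a gripper value outside its range is refused whole. "gripper" is the gripper's target within -1 to 1 (shut at 1, half-way at 0, fully open at -1), set as the call begins (left out, the last holds). The fingers move at their own pace and stop on an object; "squeeze" is the grip in N (left out, the last holds). Time passes only in rows, so rows that do not move let the fingers close. It gives the time, the measured TCP pose, the force, the opening and the grip force at its end, in the units of the state.
- arm.observe(): the state, without advancing time (a new reading comes with each control period).
- arm.get_image(name): name is "scene" or "top" or "wrist"; returns the picture (384x512x3 uint8, red, green, blue); there is no depth.
- arm.calibration(name): a dict with "K" (3x3 intrinsics, pixels), "k1" (the pictures are not rectified: a ray, as slopes to the right and down, at radius r is drawn at 1 + k1 r^2 times it, then the intrinsics apply), "T" (4x4, takes a point from camera to world coordinates). Camera axes: x right, y down, z forward; pixel columns grow to the right and rows downward; lengths in m; the calibration is good to about 2 mm. A picture is of the moment at which its call begins: read the wrist's pose just before it. calibration takes no time and is no camera call; for the wrist camera it gives the pose at the moment of the call.
- arm.sign_off(): hands the job in; it is judged then, once.
Trained networks look in the newest picture that a camera, given by its name, has taken for a name from the list of things; names that differ only in an ending like _2 or _b are one class to them, and where a whole thing is asked for, a point or a joint stands for the part that bears it (a point fixed in the world has none). Each returns a list of dicts, best first, with "conf" (0 to 1); they miss things now and then, are a little off and sometimes report something else, mostly with a low value. They report only what shows in the picture. A call takes as long as a camera call. They do not tell look-alikes from the thing itself.
- arm.look_for(camera, query): "point" ([column, row] as shares, 0 to 1, of the picture: columns of its width, rows of its height, amid what is visible of it).
- arm.regions_of(camera, query): "region" (384x512 bool, what is visible of it) and "point" ([column, row] as shares, 0 to 1, of the picture: columns of its width, rows of its height, amid what is visible of it).
- arm.place_of(camera, query): "point" ([column, row] as shares, 0 to 1, of the picture: columns of its width, rows of its height: a listed point, or the origin of a listed thing).
The state is a dict: "clock": time; "joints": joint angles; "dq": joint speeds; "joint_efforts": joint torques, N m; "position": TCP position; "ee_rot": TCP orientation; "force": force on the tool from outside, world axes, zero at the start; "ft_torque": the same for the moment, N m; "width": opening from 0.0 (shut) to 1.0 (fully open); "gripper_force": force on a finger pad.
Only numpy, scipy, OpenCV 4.12 (cv2) and the standard library are available. Lean on these libraries where they do the work, as an engineer would, in place of code of your own. Each camera call takes 0.05 s, during which the arm holds its last target. There are 200 camera calls.

## Working session

There is one attempt and no reset: what is moved stays moved. The work goes in short steps, Python scripts to look and compute and a tool call to move; the robot and the scene stay as the last step left them, time stands still between calls to the robot, and variables do not carry over. Pictures are saved under pics/ and viewed, at most 10 in all, crops included, and the job is handed in when it is done.

Besides the shell and the picture viewer there is one more tool, called after ">>>" as a command line: name --argument value ..., lists and objects as JSON in quotes. move_arm: Moves the arm, as the interface text tells. Scaled input: -1 to 1 covers 1000 mm each way for a shift and pi/2 rad each way for a turn. Its arguments: {"type":"object","properties":{"motion":{"type":"array","items":{"type":"object","properties":{"tx":{"type":"number"},"ty":{"type":"number"},"tz":{"type":"number"},"twist":{"type":"number"}}}},"gripper":{"type":"number"},"squeeze":{"type":"number"}},"required":["motion"]}

```bash
mkdir -p pics
cat > h.py <<'E'
import numpy as np, cv2
from cell import arm
def ray(cam,uv,cal=None):
    c=cal or arm.calibration(cam);K=np.array(c["K"]);T=np.array(c["T"])
    d=np.array([(uv[0]-K[0,2])/K[0,0],(uv[1]-K[1,2])/K[1,1]]);x=d.copy()
    for _ in range(30): x=d/(1+c["k1"]*(x@x))
    return T[:3,3],T[:3,:3]@np.array([x[0],x[1],1.])
def at_z(cam,uv,z,cal=None):
    o,d=ray(cam,uv,cal);return (o+d*(z-o[2])/d[2])
def proj(cam,p,cal=None):
    c=cal or arm.calibration(cam);K=np.array(c["K"]);T=np.array(c["T"])
    q=T[:3,:3].T@(np.array(p)-T[:3,3]);x=q[:2]/q[2];x=x*(1+c["k1"]*(x@x));return K[:2,:2]@x+K[:2,2]
def px(p): return np.array(p)*[512,384]
def save(im,n): cv2.imwrite("pics/"+n,cv2.cvtColor(im,cv2.COLOR_RGB2BGR))
E
python3 - <<'E'
from h import *
ims=[arm.get_image(n) for n in("scene","top","wrist")]
save(ims[0],"scene0.png");save(ims[1],"top0.png")
np.set_printoptions(precision=4,suppress=True)
for cam in("top","scene"):
    print(cam,np.array(arm.calibration(cam)["T"])[:3,3])
    for q,z in(("cleat",.024),("spare",.024),("block",0),("mouth",.034),("slot_start",.034),("slot_end",.034),("board",0),("pump",0),("vial_a",0)):
        for r in arm.place_of(cam,q)[:3]: 
            if r["conf"]>.2: print(q,round(r["conf"],2),px(r["point"]).round(1),at_z(cam,px(r["point"]),z)[:2])
print(arm.observe())
E
```

```text
top [0.4595 0.0351 0.8404]
cleat 0.65 [170. 215.] [0.5693 0.2456]
cleat 0.47 [168.4 168.2] [0.6842 0.2552]
cleat 0.42 [124.3 192.5] [0.6239 0.3606]
spare 0.61 [179.4 248.5] [0.4907 0.22  ]
block 0.81 [173.7 230.3] [0.5353 0.241 ]
mouth 0.59 [367.5 204. ] [ 0.5935 -0.2217]
slot_start 0.95 [374.3 211.4] [ 0.5757 -0.237 ]
slot_end 0.95 [377.2 269.5] [ 0.4413 -0.2359]
board 0.72 [365.3 203.2] [ 0.601  -0.2271]
pump 0.75 [233.7 149.3] [0.7395 0.0982]
pump 0.29 [372.7 212.5] [ 0.5779 -0.2442]
vial_a 0.53 [279.7 149.3] [ 0.7393 -0.018 ]
scene [1.1312 0.44   0.8764]
cleat 0.76 [341.5 231.4] [0.5681 0.2544]
cleat 0.58 [373.9 282.5] [0.6342 0.3668]
cleat 0.58 [311.5 272.4] [0.6868 0.2553]
spare 0.63 [344.7 200. ] [0.4925 0.2185]
block 0.71 [344.5 222.5] [0.5282 0.2428]
mouth 0.88 [164.7 134.8] [ 0.586  -0.2259]
slot_start 0.65 [169.3 131. ] [ 0.5699 -0.2257]
slot_end 0.8 [200.7  98.3] [ 0.4338 -0.2417]
slot_end 0.29 [163.  140.3] [ 0.602  -0.2164]
board 0.97 [164.8 142.8] [ 0.5843 -0.2334]
pump 0.66 [231.1 255.1] [0.7381 0.0947]
vial_a 0.76 [189.8 224.3] [ 0.7307 -0.0239]
vial_a 0.74 [143.7 210.3] [ 0.7636 -0.1304]
{'clock': 1.05, 'joints': array([ 1.2424,  0.4345,  0.025 ,  1.5732, -0.0116,  1.134 , -0.0751]), 'dq': array([ 0.0006,  0.0012,  0.0002, -0.0016,  0.0004, -0.0018,  0.0018]), 'joint_efforts': array([ -0.0003, -66.7681,   0.9835, -31.4813,  -0.0608,   0.0328,
         0.0001]), 'position': array([ 0.1399, -0.6091,  0.2267]), 'ee_rot': array([3.1216, 0.3538, 0.    ]), 'force': array([-0.7924,  1.1048,  0.5067]), 'ft_torque': array([-0.049 ,  0.0135,  0.0309]), 'gripper_force': 0.0, 'width': 1.0027971625232668}
```

View pics/top0.png

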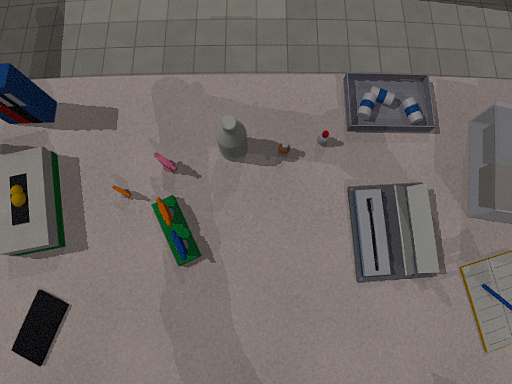

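View pics/scene0.png

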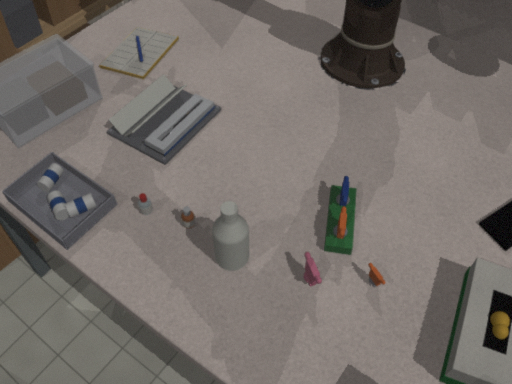

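The top view shows three candidates: orange in the green block at (165,211), a small orange one lying loose at (122,191) and a pink one at (166,162). The orange one in the block fits, because it is the larger orange and is parked beside the blue spare at (179,245). The rail mouth is at about (371,203), and the slot runs down the picture to about row 270. Next I'll confirm in an enlarged crop.

Run:
```python
from h import *
im=cv2.imread("pics/top0.png")
a=cv2.resize(im[145:275,105:215],None,fx=4,fy=4,interpolation=3);b=cv2.resize(im[180:285,345:440],None,fx=4,fy=4,interpolation=3)
b=cv2.copyMakeBorder(b,0,a.shape[0]-b.shape[0],0,0,0)
cv2.imwrite("pics/crop1.png",np.hstack([a[:,:410],b]))
c=arm.calibration("wrist");T=np.array(c["T"]);o=arm.observe()
from scipy.spatial.transform import Rotation as R
Rt=R.from_rotvec(o["ee_rot"]).as_matrix()
np.set_printoptions(precision=4,suppress=True)
print(Rt);print("cam in tool",Rt.T@(T[:3,3]-o["position"]));print(Rt.T@T[:3,:3]);print(c["K"],c["k1"])
```

```text
[[ 0.9746  0.2238  0.    ]
 [ 0.2238 -0.9746 -0.    ]
 [ 0.      0.     -1.    ]]
cam in tool [ 0.0665 -0.0006 -0.1579]
[[-0.0004 -0.9688 -0.2477]
 [ 1.     -0.0004 -0.0003]
 [ 0.0002 -0.2477  0.9688]]
[[342.2085   0.     251.9586]
 [  0.     342.2085 192.6735]
 [  0.       0.       1.    ]] -0.03375953867902199
```

View pics/crop1.png

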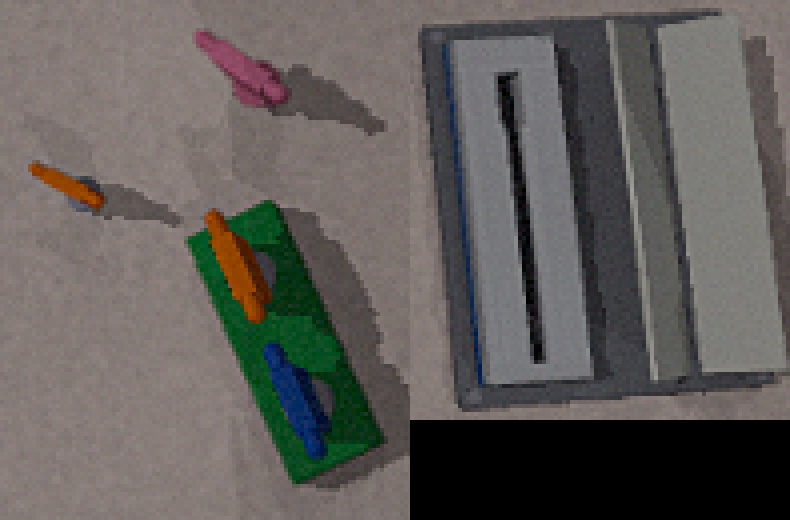

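The crop confirms it: the large orange cleat is in the upper hole of the green block, the blue spare is in the lower one, and the slot runs from its mouth at the top downward. I'll move over the rail for a close look.

>>> move_arm --motion '[{"tx": 0.0378, "ty": -0.0233}, {"tx": 0.0378, "ty": -0.0233}, {"tx": 0.0378, "ty": -0.0233}, {"tx": 0.0378, "ty": -0.0233}, {"tx": 0.0378, "ty": -0.0233}, {"tx": 0.0378, "ty": -0.0233}, {"tx": 0.0378, "ty": -0.0233}, {"tx": 0.0378, "ty": -0.0233}, {"tx": 0.0378, "ty": -0.0233}, {"tx": 0.0378, "ty": -0.0233}, {"tx": 0.0378, "ty": -0.0233}, {"tx": 0.0378, "ty": -0.0233}]'

```text
invalid input
```

>>> move_arm --motion '[{"tz": 0}, {"tz": 0}]'

```text
invalid input
```

Run:
```python
from h import *
np.set_printoptions(precision=4,suppress=True)
c=arm.calibration("wrist");im=arm.get_image("wrist");save(im,"w1.png")
import pickle;pickle.dump(c,open("w1.pkl","wb"))
o=arm.observe();print(o["clock"],o["position"],o["ee_rot"])
for q in("mouth","slot_start","slot_end","board"):
    for r in arm.place_of("wrist",q)[:2]: print(q,r["conf"],px(r["point"]),at_z("wrist",px(r["point"]),.034 if q!="board" else 0,c))
```

```text
1.1 [ 0.1399 -0.6091  0.2267] [3.1216 0.3538 0.    ]
```

View pics/w1.png

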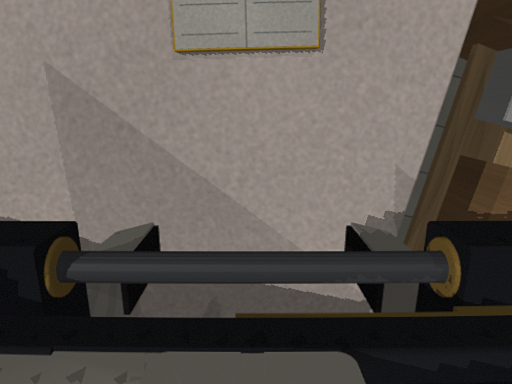

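>>> move_arm --motion '[{"tx": 0.0315, "ty": -0.0236, "tz": -0.004, "twist": 0.0}, {"tx": 0.0315, "ty": -0.0236, "tz": -0.004, "twist": 0.0}, {"tx": 0.0315, "ty": -0.0236, "tz": -0.004, "twist": 0.0}, {"tx": 0.0315, "ty": -0.0236, "tz": -0.004, "twist": 0.0}, {"tx": 0.0315, "ty": -0.0236, "tz": -0.004, "twist": 0.0}, {"tx": 0.0315, "ty": -0.0236, "tz": -0.004, "twist": 0.0}, {"tx": 0.0315, "ty": -0.0236, "tz": -0.004, "twist": 0.0}, {"tx": 0.0315, "ty": -0.0236, "tz": -0.004, "twist": 0.0}, {"tx": 0.0315, "ty": -0.0236, "tz": -0.004, "twist": 0.0}, {"tx": 0.0315, "ty": -0.0236, "tz": -0.004, "twist": 0.0}, {"tx": 0.0315, "ty": -0.0236, "tz": -0.004, "twist": 0.0}, {"tx": 0.0315, "ty": -0.0236, "tz": -0.004, "twist": 0.0}]' --gripper -1 --squeeze 20

```text
clock: 2.5
position: [0.4458, -0.2472, 0.2751]
ee_rot: [3.121, 0.353, 0.001]
force: [0.5, -0.4, -0.3]
width: 1.003
gripper_force: 0.0
```

```bash
cat > look.py <<'E'
import sys,pickle
from h import *
np.set_printoptions(precision=4,suppress=True)
n=sys.argv[1];c=arm.calibration("wrist");im=arm.get_image("wrist");save(im,n+".png");pickle.dump(c,open(n+".pkl","wb"))
o=arm.observe();print(o["clock"],o["position"],o["ee_rot"])
for a in sys.argv[2:]:
    q,z=a.split(":")
    for r in arm.place_of("wrist",q)[:2]: print(q,round(r["conf"],2),px(r["point"]),at_z("wrist",px(r["point"]),float(z),c))
E
python3 look.py w2 mouth:.034 slot_start:.034 slot_end:.034 board:0
```

```text
2.55 [ 0.4506 -0.2408  0.2759] [-3.1182 -0.3654 -0.0068]
mouth 0.96 [265.4208  24.8064] [ 0.5964 -0.227   0.034 ]
slot_start 0.71 [258.5088  45.0816] [ 0.5747 -0.2244  0.034 ]
slot_end 0.64 [241.3056 167.616 ] [ 0.4382 -0.2355  0.034 ]
slot_end 0.19 [258.6112  44.3136] [ 0.5755 -0.2244  0.034 ]
board 0.55 [263.1168  35.4816] [ 0.5917 -0.2267  0.    ]
```

View pics/w2.png

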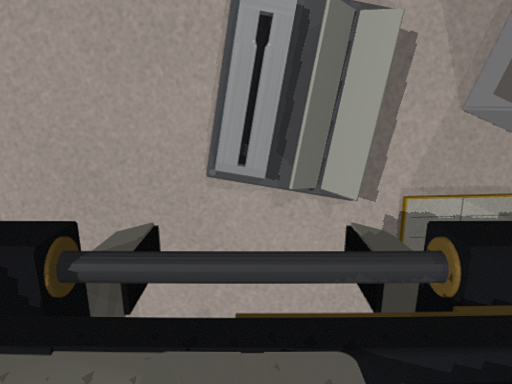

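The wrist view shows the rail with the mouth at about (264,22), the throat at about (259,45) and the slot end at (242,165). I'll measure the slot by its dark pixels in a settled frame.

```bash
cat > rail.py <<'E'
from h import *
import sys
np.set_printoptions(precision=4,suppress=True)
for k in range(2):
    c=arm.calibration("wrist");im=arm.get_image("wrist")
g=cv2.cvtColor(im,cv2.COLOR_RGB2GRAY)
m=((g<60)*255).astype(np.uint8)
n,l,s,ce=cv2.connectedComponentsWithStats(m)
# component nearest the slot's middle
mid=proj("wrist",[.52,-.231,.034],c)
ys,xs=np.nonzero(m[:200]);print(mid)
k=[i for i in range(1,n) if s[i,4]>150]
for i in k: print(i,s[i],ce[i])
i=min(k,key=lambda i:np.hypot(*(ce[i]-mid)))
ys,xs=np.nonzero(l==i)
P=np.array([at_z("wrist",(x,y),.034,c)[:2] for x,y in zip(xs,ys)])
C=P.mean(0);u,sv,vt=np.linalg.svd(P-C);d=vt[0]*(-np.sign(vt[0,0]))
t=(P-C)@d;nrm=np.array([-d[1],d[0]]);w=(P-C)@nrm
print("dir",d,"heading",np.arctan2(-d[1],-d[0]),"ends",t.min(),t.max(),C)
for a in np.arange(t.min(),t.max(),.008):
    q=w[(t>=a)&(t<a+.008)];print(round(a,4),q.min().round(4),q.max().round(4),q.mean().round(4))
E
python3 rail.py
```

```text
[251.486   94.7699]
1 [ 264    2   45  176 2466] [286.5178  88.6918]
3 [ 237   11   34  153 1284] [253.1269  79.028 ]
46 [    0   221   512   163 51508] [274.2729 302.1439]
dir [-0.9985 -0.0551] heading 0.055105069690546064 ends -0.07309607140678726 0.0938716366846192 [ 0.5356 -0.2291]
-0.0731 -0.0068 0.0067 0.0005
-0.0651 -0.0069 0.0065 -0.0002
-0.0571 -0.0067 0.0067 -0.0
-0.0491 -0.0068 0.0066 -0.0001
-0.0411 -0.0047 0.0042 -0.0001
-0.0331 -0.0042 0.0041 -0.0
-0.0251 -0.0041 0.0041 -0.0
-0.0171 -0.0041 0.0041 0.0
-0.0091 -0.0041 0.0041 -0.0001
-0.0011 -0.004 0.0041 -0.0
0.0069 -0.004 0.0041 0.0001
0.0149 -0.0041 0.0041 -0.0
0.0229 -0.0041 0.0041 -0.0
0.0309 -0.0042 0.0041 -0.0001
0.0389 -0.004 0.0041 0.0001
0.0469 -0.004 0.004 0.0
0.0549 -0.0041 0.004 -0.0001
0.0629 -0.0041 0.004 0.0001
0.0709 -0.004 0.004 0.0001
0.0789 -0.0041 0.0042 -0.0
0.0869 -0.0039 0.004 0.0001
```

>>> move_arm --motion '[{"tx": 0.011, "ty": -0.04, "tz": 0.005, "twist": 0}, {"tx": 0.011, "ty": -0.04, "tz": 0.005, "twist": 0}, {"tx": 0.011, "ty": -0.04, "tz": 0.005, "twist": 0}, {"tx": 0.011, "ty": -0.04, "tz": 0.005, "twist": 0}, {"tx": 0.011, "ty": -0.04, "tz": 0.005, "twist": 0}, {"tx": 0.011, "ty": -0.04, "tz": 0.005, "twist": 0}, {"tx": 0.011, "ty": -0.04, "tz": 0.005, "twist": 0}, {"tx": 0.011, "ty": -0.04, "tz": 0.005, "twist": 0}, {"tx": 0.011, "ty": -0.04, "tz": 0.005, "twist": 0}, {"tx": 0.011, "ty": -0.04, "tz": 0.005, "twist": 0}, {"tx": 0.011, "ty": -0.04, "tz": 0.005, "twist": -0.06}, {"tx": 0, "ty": 0, "tz": 0, "twist": -0.064}]'

```text
clock: 4.05
position: [0.4636, 0.2124, 0.2194]
ee_rot: [-3.066, -0.669, -0.0]
force: [-0.9, -0.3, 0.4]
width: 1.003
gripper_force: 0.0
```

>>> move_arm --motion '[{"tx": 0, "ty": 0, "tz": 0, "twist": 0}, {"tx": 0, "ty": 0, "tz": 0, "twist": 0}]'

```text
clock: 4.25
position: [0.4648, 0.2056, 0.2195]
ee_rot: [3.073, 0.647, -0.001]
force: [-0.2, 0.5, 0.2]
width: 0.996
gripper_force: 0.0
```

```bash
python3 look.py w3 cleat:.024 spare:.024 block:0
```

```text
4.3 [0.4649 0.2055 0.2196] [ 3.0734  0.6468 -0.0003]
spare 0.96 [256.4096 141.1968] [0.4947 0.2143 0.024 ]
block 0.84 [255.2832  97.1136] [0.5348 0.2331 0.    ]
```

View pics/w3.png

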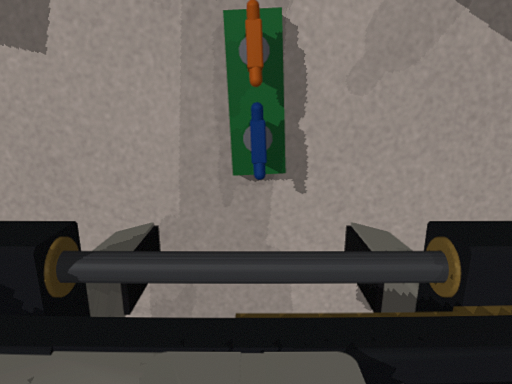

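The orange cleat is at about (254,45) and the blue one at (258,140), both nearly aligned with the tool. Next I'll measure the block outline and the orange grip.

```bash
cat > blk.py <<'E'
from h import *
np.set_printoptions(precision=4,suppress=True)
c=arm.calibration("wrist");im=arm.get_image("wrist")
hsv=cv2.cvtColor(im,cv2.COLOR_RGB2HSV)[:215]
def big(lo,hi,zz):
    m=cv2.inRange(hsv,lo,hi);n,l,s,ce=cv2.connectedComponentsWithStats(m)
    i=1+np.argmax(s[1:,4]);ys,xs=np.nonzero(l==i);print(s[i])
    return [np.array([at_z("wrist",(x,y),z,c)[:2] for x,y in zip(xs,ys)],np.float32) for z in zz]
for nm,lo,hi,zz in(("orange",(5,150,60),(18,255,255),(.066,.06,.045)),("blue",(105,120,40),(130,255,255),(.066,.06)),("green",(50,80,30),(80,255,255),(.024,))):
    for z,P in zip(zz,big(lo,hi,zz)):
        (cx,cy),(w,h),a=cv2.minAreaRect(P)
        C=P.mean(0);vt=np.linalg.svd(P-C,full_matrices=False)[2][0];vt=vt*np.sign(vt[0])
        print(nm,z,"rect",cx,cy,w,h,a,"mean",C,"heading",np.arctan2(vt[1],vt[0]))
E
python3 blk.py
```

```text
[ 246    0   18   87 1220]
orange 0.066 rect 0.5730616450309753 0.2520768642425537 0.06905631721019745 0.013756969012320042 26.35402488708496 mean [0.5734 0.2521] heading 0.46027797
orange 0.06 rect 0.5739781856536865 0.25243088603019714 0.07038552314043045 0.014021767303347588 26.354042053222656 mean [0.5743 0.2525] heading 0.46027806
orange 0.045 rect 0.5762695074081421 0.2533157169818878 0.07370863854885101 0.01468375138938427 26.35407829284668 mean [0.5766 0.2534] heading 0.46027806
[251 103  16  77 962]
blue 0.066 rect 0.4985088109970093 0.21503472328186035 0.06875690072774887 0.013341767713427544 26.86438751220703 mean [0.499  0.2153] heading 0.46263745
blue 0.06 rect 0.49799031019210815 0.2146756798028946 0.07008036971092224 0.013598582707345486 26.864410400390625 mean [0.4985 0.215 ] heading 0.46263742
[ 224    8   62  168 6391]
green 0.024 rect 0.5358301401138306 0.2334725260734558 0.159698486328125 0.05519278720021248 26.313526153564453 mean [0.5393 0.2353] heading 0.45878735
```

>>> move_arm --motion '[{"tx": 0.0295, "ty": 0.0003, "tz": 0.02, "twist": 0}, {"tx": 0.0295, "ty": 0.0003, "tz": 0.02, "twist": 0}, {"tx": 0.0295, "ty": 0.0003, "tz": 0.02, "twist": 0}, {"tx": 0.0295, "ty": 0.0002, "tz": 0.02, "twist": 0}, {"tx": 0, "ty": 0, "tz": 0.02, "twist": -0.029}, {"tx": 0, "ty": 0, "tz": 0, "twist": 0}, {"tx": 0, "ty": 0, "tz": 0, "twist": 0}]'

```text
clock: 5.2
position: [0.5722, 0.2541, 0.1199]
ee_rot: [3.057, 0.723, -0.002]
force: [-0.7, 0.7, 0.1]
width: 1.002
gripper_force: 0.0
```

```bash
cat > st.py <<'E'
import sys
from h import *
from scipy.spatial.transform import Rotation as R
np.set_printoptions(precision=4,suppress=True)
o=arm.observe();M=R.from_rotvec(o["ee_rot"]).as_matrix();h=np.arctan2(M[1,0],M[0,0])
print(o["clock"],o["position"],"heading",h,"tilt",M[:,2],o["force"],o["ft_torque"],o["width"]*92,o["gripper_force"])
if len(sys.argv)>1:
    x,y,z,H=map(float,sys.argv[1:5]);d=M.T@(np.array([x,y,z])-o["position"]);dh=(h-H+np.pi/2)%np.pi-np.pi/2
    print("tool shift",d,"twist",dh/(np.pi/2))
E
python3 st.py .5733 .2521 .031 .46
```

```text
5.2 [0.5722 0.2541 0.1199] heading 0.4643239118774847 tilt [-0.0009 -0.0004 -1.    ] [-0.6947  0.7422  0.1   ] [-0.0141 -0.0377 -0.0135] 92.19595256521497 0.0
tool shift [0.0002 0.0023 0.0889] twist 0.0027526877951817973
```

>>> move_arm --motion '[{"tx": 0, "ty": 0, "tz": 0, "twist": 0}, {"tx": 0, "ty": 0, "tz": 0, "twist": 0}, {"tx": 0, "ty": 0, "tz": 0, "twist": 0}]'

```text
clock: 5.5
position: [0.5729, 0.2546, 0.1209]
ee_rot: [-3.057, -0.725, -0.003]
force: [-0.2, 0.3, -0.2]
width: 1.002
gripper_force: 0.0
```

```bash
python3 st.py .5733 .2521 .031 .46
```

```text
5.5 [0.5729 0.2546 0.1209] heading 0.4655154483421387 tilt [ 0.0016  0.0004 -1.    ] [-0.2266  0.3337 -0.234 ] [ 0.0084 -0.0399  0.0233] 92.22022271350275 0.0
tool shift [-0.0009  0.0024  0.0899] twist 0.0035112434680774833
```

>>> move_arm --motion '[{"tx": 0, "ty": 0.0024, "tz": 0.03, "twist": 0.003}, {"tx": 0, "ty": 0, "tz": 0.025, "twist": 0}, {"tx": 0, "ty": 0, "tz": 0.02, "twist": 0}, {"tx": 0, "ty": 0, "tz": 0.014, "twist": 0}, {"tx": 0, "ty": 0, "tz": 0, "twist": 0}, {"tx": 0, "ty": 0, "tz": 0, "twist": 0}, {"tx": 0, "ty": 0, "tz": 0, "twist": 0}]'

```text
clock: 6.2
position: [0.5744, 0.253, 0.032]
ee_rot: [-3.058, -0.718, -0.003]
force: [-0.0, 0.0, 0.2]
width: 1.0
gripper_force: 0.0
```

```bash
python3 st.py .5733 .2521 .031 .46
```

```text
6.2 [0.5744 0.253  0.032 ] heading 0.4612857414890418 tilt [ 0.0017  0.001  -1.    ] [-0.0297  0.001   0.1878] [-0.0501 -0.0082 -0.0331] 92.03745827655624 0.0
tool shift [-0.0014  0.0003  0.001 ] twist 0.000818528454077284
```

>>> move_arm --motion '[{"tx": -0.001, "ty": 0, "tz": 0, "twist": 0}, {"tx": 0, "ty": 0, "tz": 0, "twist": 0}, {"tx": 0, "ty": 0, "tz": 0, "twist": 0}, {"tx": 0, "ty": 0, "tz": 0, "twist": 0}, {"tx": 0, "ty": 0, "tz": 0, "twist": 0}, {"tx": 0, "ty": 0, "tz": 0, "twist": 0}, {"tx": 0, "ty": 0, "tz": 0, "twist": 0}, {"tx": 0, "ty": 0, "tz": 0, "twist": 0}]' --gripper 1 --squeeze 30

```text
clock: 7.0
position: [0.5727, 0.2519, 0.0307]
ee_rot: [3.058, 0.718, -0.0]
force: [0.0, 0.4, -0.1]
width: 0.358
gripper_force: 0.0
```

```bash
python3 st.py
```

```text
7.0 [0.5727 0.2519 0.0307] heading 0.46135593432444316 tilt [-0.0001 -0.0001 -1.    ] [ 0.0348  0.3682 -0.1032] [-0.0152 -0.041   0.0061] 32.90961783025481 0.0
```

>>> move_arm --motion '[{"tx": 0, "ty": 0, "tz": 0, "twist": 0}, {"tx": 0, "ty": 0, "tz": 0, "twist": 0}, {"tx": 0, "ty": 0, "tz": 0, "twist": 0}, {"tx": 0, "ty": 0, "tz": 0, "twist": 0}, {"tx": 0, "ty": 0, "tz": 0, "twist": 0}]'

```text
clock: 7.5
position: [0.5728, 0.2519, 0.0307]
ee_rot: [3.058, 0.718, -0.0]
force: [-0.0, -0.0, 0.2]
width: 0.146
gripper_force: 30.0
```

```bash
python3 st.py
```

```text
7.5 [0.5728 0.2519 0.0307] heading 0.4613277835249806 tilt [-0.     -0.0001 -1.    ] [-0.0045 -0.0046  0.1533] [-0.0545 -0.0686 -0.0096] 13.429356890799333 29.999966025352478
```

>>> move_arm --motion '[{"tx": 0, "ty": 0, "tz": -0.01, "twist": 0}, {"tx": 0, "ty": 0, "tz": -0.015, "twist": 0}, {"tx": 0, "ty": 0, "tz": -0.025, "twist": 0}, {"tx": 0, "ty": 0, "tz": -0.03, "twist": 0}, {"tx": 0, "ty": 0, "tz": -0.02, "twist": 0}]'

```text
clock: 8.0
position: [0.5734, 0.2527, 0.1342]
ee_rot: [-3.057, -0.718, -0.004]
force: [0.1, 0.8, -2.1]
width: 0.154
gripper_force: 30.0
```

>>> move_arm --motion '[{"tx": -0.01, "ty": 0.0227, "tz": 0, "twist": 0}, {"tx": -0.0175, "ty": 0.0397, "tz": 0, "twist": 0}, {"tx": -0.0175, "ty": 0.0397, "tz": 0, "twist": 0}, {"tx": -0.0175, "ty": 0.0397, "tz": 0, "twist": 0}, {"tx": -0.0175, "ty": 0.0397, "tz": 0, "twist": 0}, {"tx": -0.0175, "ty": 0.0397, "tz": 0, "twist": 0}, {"tx": -0.0175, "ty": 0.0397, "tz": 0, "twist": 0}, {"tx": -0.0175, "ty": 0.0397, "tz": 0, "twist": 0}, {"tx": -0.0175, "ty": 0.0397, "tz": 0, "twist": 0}, {"tx": -0.0175, "ty": 0.0397, "tz": 0, "twist": 0}, {"tx": -0.0175, "ty": 0.0397, "tz": 0, "twist": 0}, {"tx": -0.008, "ty": 0.018, "tz": 0, "twist": 0}]'

```text
clock: 9.2
position: [0.5942, -0.2318, 0.132]
ee_rot: [3.057, 0.709, 0.0]
force: [-0.2, 0.5, -0.3]
width: 0.153
gripper_force: 30.0
```

>>> move_arm --motion '[{"tx": 0, "ty": 0, "tz": 0, "twist": 0.0862}, {"tx": 0, "ty": 0, "tz": 0, "twist": 0.0862}, {"tx": 0, "ty": 0, "tz": 0, "twist": 0.0862}, {"tx": 0, "ty": 0, "tz": 0, "twist": 0}, {"tx": 0, "ty": 0, "tz": 0, "twist": 0}, {"tx": 0, "ty": 0, "tz": 0, "twist": 0}, {"tx": 0, "ty": 0, "tz": 0, "twist": 0}]'

```text
clock: 9.9
position: [0.5947, -0.2259, 0.1309]
ee_rot: [-3.14, -0.09, -0.0]
force: [0.3, -0.3, -1.4]
width: 0.149
gripper_force: 30.0
```

```bash
python3 st.py .5951 -.2258 .06 .055
python3 - <<'E'
from h import *
ims=[arm.get_image(n) for n in("wrist","top","scene")]
p=[proj(c,[.5951,-.2258,.08]) for c in("top","scene")]
cr=[cv2.resize(i[max(0,int(v)-35):,max(0,int(u)-45):][:90,:90],(400,400),interpolation=3) for i,(u,v) in zip(ims[1:],p)]
save(np.hstack(cr),"w4.png");save(ims[0],"w4w.png")
E
```

```text
9.9 [ 0.5947 -0.2259  0.1309] heading 0.057048480574986474 tilt [ 0.0001  0.0001 -1.    ] [ 0.308  -0.3249 -1.4421] [0.0285 0.0109 0.0057] 13.713121285349091 29.999778270721436
tool shift [ 0.0004 -0.      0.0709] twist 0.001304103237347332
```

View pics/w4.png

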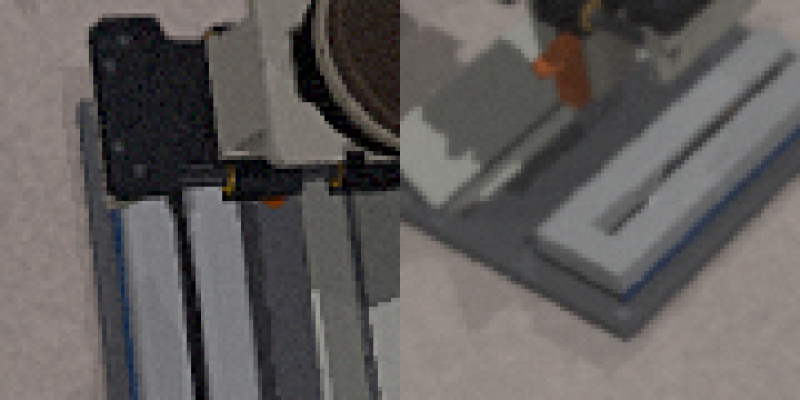

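Both crops agree with the cleat being held upright above the mouth; the offset in each comes from its height. I'll lower it.

>>> move_arm --motion '[{"tx": 0, "ty": 0, "tz": 0.02, "twist": 0.001}, {"tx": 0, "ty": 0, "tz": 0.025, "twist": 0}, {"tx": 0, "ty": 0, "tz": 0.017, "twist": 0}, {"tx": 0, "ty": 0, "tz": 0.01, "twist": 0}, {"tx": 0, "ty": 0, "tz": 0, "twist": 0}, {"tx": 0, "ty": 0, "tz": 0, "twist": 0}, {"tx": 0, "ty": 0, "tz": 0, "twist": 0}]'

```text
clock: 10.75
position: [0.5956, -0.226, 0.0599]
ee_rot: [3.14, 0.084, 0.003]
force: [0.7, -0.0, -1.7]
width: 0.15
gripper_force: 30.0
```

```bash
python3 st.py .5951 -.2258 .042 .055;python3 - <<'E'
from h import *
c=arm.calibration("wrist");im=arm.get_image("wrist");save(cv2.resize(im[150:],(800,365),interpolation=3),"w5.png")
E
```

```text
10.75 [ 0.5956 -0.226   0.0599] heading 0.053639255327848995 tilt [ 0.0018 -0.0005 -1.    ] [ 0.7379 -0.0233 -1.7437] [-0.0278  0.073  -0.0084] 13.780840683993771 29.99978005886078
tool shift [-0.0005 -0.0003  0.0179] twist -0.0008662769634352208
```

View pics/w5.png

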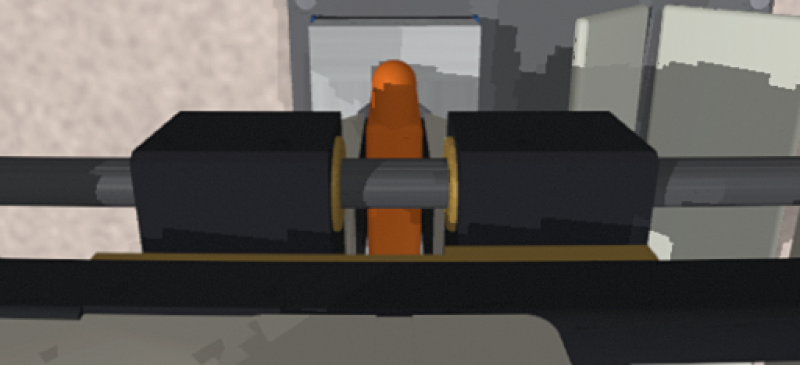

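In the wrist view the cleat (column 394) is centred on the rail (columns 309–480). I'll lower it gently.

>>> move_arm --motion '[{"tx": -0.0003, "ty": 0, "tz": 0.004, "twist": 0}, {"tx": 0, "ty": 0, "tz": 0.003, "twist": 0}, {"tx": 0, "ty": 0, "tz": 0.002, "twist": 0}, {"tx": 0, "ty": 0, "tz": 0, "twist": 0}, {"tx": 0, "ty": 0, "tz": 0, "twist": 0}]'

```text
clock: 11.3
position: [0.5944, -0.2259, 0.0496]
ee_rot: [-3.14, -0.084, 0.0]
force: [1.0, 0.1, -1.7]
width: 0.151
gripper_force: 30.0
```

>>> move_arm --motion '[{"tx": 0, "ty": 0, "tz": 0.003, "twist": 0}, {"tx": 0, "ty": 0, "tz": 0.003, "twist": 0}, {"tx": 0, "ty": 0, "tz": 0.001, "twist": 0}, {"tx": 0, "ty": 0, "tz": 0, "twist": 0}, {"tx": 0, "ty": 0, "tz": 0, "twist": 0}, {"tx": 0, "ty": 0, "tz": 0, "twist": 0}]'

```text
clock: 11.9
position: [0.5945, -0.226, 0.0428]
ee_rot: [3.14, 0.084, 0.0]
force: [0.8, -0.4, -1.3]
width: 0.152
gripper_force: 30.0
```

```bash
python3 st.py .5951 -.2258 .042 .055
```

```text
11.9 [ 0.5945 -0.226   0.0428] heading 0.05353047276787286 tilt [ 0.0001 -0.0001 -1.    ] [ 0.8217 -0.3838 -1.2602] [0.0678 0.0379 0.012 ] 13.961751926506077 29.99981939792633
tool shift [ 0.0006 -0.0001  0.0008] twist -0.0009355300920048005
```

>>> move_arm --motion '[{"tx": 0, "ty": 0, "tz": 0.001, "twist": -0.001}, {"tx": -0.005, "ty": 0, "tz": 0, "twist": 0}, {"tx": -0.005, "ty": 0, "tz": 0, "twist": 0}, {"tx": -0.005, "ty": 0, "tz": 0, "twist": 0}, {"tx": -0.005, "ty": 0, "tz": 0, "twist": 0}, {"tx": -0.005, "ty": 0, "tz": 0, "twist": 0}, {"tx": 0, "ty": 0, "tz": 0, "twist": 0}]'

```text
clock: 12.6
position: [0.5685, -0.2276, 0.0417]
ee_rot: [3.14, 0.086, -0.001]
force: [0.6, 0.1, -1.7]
width: 0.148
gripper_force: 30.0
```

```bash
python3 st.py .5951 -.2258 .042 .055
```

```text
12.6 [ 0.5685 -0.2276  0.0417] heading 0.054656309965365205 tilt [-0.0007 -0.0002 -1.    ] [ 0.6399  0.1299 -1.6545] [-0.0008  0.0176 -0.0121] 13.63253095560761 29.999743402004242
tool shift [ 0.0266 -0.0003 -0.0003] twist -0.00021879987161417888
```

In the slot freely; I'll slide on to about 80 mm.

>>> move_arm --motion '[{"tx": -0.007, "ty": 0, "tz": 0, "twist": 0}, {"tx": -0.008, "ty": 0, "tz": 0, "twist": 0}, {"tx": -0.009, "ty": 0, "tz": 0, "twist": 0}, {"tx": -0.009, "ty": 0, "tz": 0, "twist": 0}, {"tx": -0.008, "ty": 0, "tz": 0, "twist": 0}, {"tx": -0.007, "ty": 0, "tz": 0, "twist": 0}, {"tx": -0.005, "ty": 0, "tz": 0, "twist": 0}, {"tx": 0, "ty": 0, "tz": 0, "twist": 0}, {"tx": 0, "ty": 0, "tz": 0, "twist": 0}]'

```text
clock: 13.5
position: [0.5168, -0.2303, 0.0419]
ee_rot: [3.14, 0.086, 0.001]
force: [-0.5, -0.7, -1.2]
width: 0.149
gripper_force: 30.0
```

```bash
python3 st.py .5951 -.2258 .042 .055
```

```text
13.5 [ 0.5168 -0.2303  0.0419] heading 0.055061034291246105 tilt [ 0.0005 -0.0001 -1.    ] [-0.4734 -0.7237 -1.2053] [ 0.0992 -0.0108  0.0233] 13.701705977911525 29.99982923269272
tool shift [ 0.0784 -0.0001 -0.0001] twist 3.885563659974301e-05
```

>>> move_arm --motion '[{"tx": -0.002, "ty": 0, "tz": 0, "twist": 0}, {"tx": -0.002, "ty": 0, "tz": 0, "twist": 0}, {"tx": -0.002, "ty": 0, "tz": 0, "twist": 0}, {"tx": 0, "ty": 0, "tz": 0, "twist": 0}]'

```text
clock: 13.9
position: [0.5102, -0.2306, 0.0417]
ee_rot: [3.14, 0.086, -0.001]
force: [-0.3, 0.4, -0.4]
width: 0.153
gripper_force: 30.0
```

>>> move_arm --motion '[{"tx": -0.0015, "ty": 0, "tz": 0, "twist": 0}, {"tx": -0.0015, "ty": 0, "tz": 0, "twist": 0}, {"tx": -0.001, "ty": 0, "tz": 0, "twist": 0}, {"tx": 0, "ty": 0, "tz": 0, "twist": 0}]'

```text
clock: 14.3
position: [0.5064, -0.2308, 0.0417]
ee_rot: [3.14, 0.086, -0.0]
force: [-0.5, -0.1, -0.0]
width: 0.152
gripper_force: 30.0
```

>>> move_arm --motion '[{"tx": -0.0015, "ty": 0, "tz": 0, "twist": 0}, {"tx": -0.0015, "ty": 0, "tz": 0, "twist": 0}, {"tx": -0.001, "ty": 0, "tz": 0, "twist": 0}, {"tx": 0, "ty": 0, "tz": 0, "twist": 0}]'

```text
clock: 14.7
position: [0.5024, -0.231, 0.0417]
ee_rot: [3.14, 0.086, -0.0]
force: [-0.2, -0.2, -0.7]
width: 0.149
gripper_force: 30.0
```

>>> move_arm --motion '[{"tx": -0.0015, "ty": 0, "tz": 0, "twist": 0}, {"tx": -0.0015, "ty": 0, "tz": 0, "twist": 0}, {"tx": -0.001, "ty": 0, "tz": 0, "twist": 0}, {"tx": 0, "ty": 0, "tz": 0, "twist": 0}]'

```text
clock: 15.1
position: [0.4984, -0.2313, 0.0417]
ee_rot: [3.14, 0.086, -0.0]
force: [-0.0, 0.1, -1.5]
width: 0.154
gripper_force: 30.0
```

>>> move_arm --motion '[{"tx": -0.0015, "ty": 0, "tz": 0, "twist": 0}, {"tx": -0.0015, "ty": 0, "tz": 0, "twist": 0}, {"tx": -0.001, "ty": 0, "tz": 0, "twist": 0}, {"tx": 0, "ty": 0, "tz": 0, "twist": 0}]'

```text
clock: 15.5
position: [0.4944, -0.2315, 0.0417]
ee_rot: [3.14, 0.086, -0.0]
force: [0.1, 0.2, -1.0]
width: 0.15
gripper_force: 30.0
```

>>> move_arm --motion '[{"tx": -0.0015, "ty": 0, "tz": 0, "twist": 0}, {"tx": -0.0015, "ty": 0, "tz": 0, "twist": 0}, {"tx": -0.001, "ty": 0, "tz": 0, "twist": 0}, {"tx": 0, "ty": 0, "tz": 0, "twist": 0}]'

```text
clock: 15.9
position: [0.4904, -0.2317, 0.0417]
ee_rot: [3.14, 0.086, -0.0]
force: [0.0, 0.1, -1.7]
width: 0.152
gripper_force: 30.0
```

>>> move_arm --motion '[{"tx": -0.0015, "ty": 0, "tz": 0, "twist": 0}, {"tx": -0.0015, "ty": 0, "tz": 0, "twist": 0}, {"tx": -0.001, "ty": 0, "tz": 0, "twist": 0}, {"tx": 0, "ty": 0, "tz": 0, "twist": 0}]'

```text
clock: 16.3
position: [0.4864, -0.2319, 0.0417]
ee_rot: [3.14, 0.086, -0.0]
force: [-0.4, -0.7, -1.1]
width: 0.148
gripper_force: 30.0
```

>>> move_arm --motion '[{"tx": -0.0015, "ty": 0, "tz": 0, "twist": 0}, {"tx": -0.0015, "ty": 0, "tz": 0, "twist": 0}, {"tx": -0.001, "ty": 0, "tz": 0, "twist": 0}, {"tx": 0, "ty": 0, "tz": 0, "twist": 0}]'

```text
clock: 16.7
position: [0.4824, -0.2322, 0.0417]
ee_rot: [3.14, 0.086, -0.0]
force: [0.3, 0.1, -2.0]
width: 0.146
gripper_force: 30.0
```

>>> move_arm --motion '[{"tx": -0.0015, "ty": 0, "tz": 0, "twist": 0}, {"tx": -0.0015, "ty": 0, "tz": 0, "twist": 0}, {"tx": -0.001, "ty": 0, "tz": 0, "twist": 0}, {"tx": 0, "ty": 0, "tz": 0, "twist": 0}]'

```text
clock: 17.1
position: [0.4786, -0.2323, 0.0418]
ee_rot: [3.14, 0.087, 0.0]
force: [-0.0, -0.0, -1.9]
width: 0.152
gripper_force: 30.0
```

>>> move_arm --motion '[{"tx": -0.0015, "ty": 0, "tz": 0, "twist": 0}, {"tx": -0.0015, "ty": 0, "tz": 0, "twist": 0}, {"tx": -0.001, "ty": 0, "tz": 0, "twist": 0}, {"tx": 0, "ty": 0, "tz": 0, "twist": 0}]'

```text
clock: 17.5
position: [0.4783, -0.2323, 0.0424]
ee_rot: [3.14, 0.088, 0.011]
force: [9.9, 1.1, -8.5]
width: 0.15
gripper_force: 30.0
```

The stop is at x ≈ 0.478 (about 10 N). I'll draw back 4 mm.

>>> move_arm --motion '[{"tx": 0.004, "ty": 0, "tz": 0, "twist": 0}, {"tx": 0.004, "ty": 0, "tz": 0, "twist": 0}, {"tx": 0, "ty": 0, "tz": 0, "twist": 0}, {"tx": 0, "ty": 0, "tz": 0, "twist": 0}]'

```text
clock: 17.9
position: [0.4822, -0.2321, 0.0416]
ee_rot: [-3.14, -0.086, 0.001]
force: [-0.1, 0.7, -0.8]
width: 0.151
gripper_force: 30.0
```

```bash
python3 st.py .4825 -.2319 .0415 .055; python3 -c "
from h import *
print(arm.observe()['joints'])"
```

```text
17.9 [ 0.4822 -0.2321  0.0416] heading 0.055053906721478314 tilt [-0.0009  0.     -1.    ] [-0.0599  0.7128 -0.8433] [ 0.1148 -0.0009  0.0263] 13.901902803721423 29.999848902225494
tool shift [ 0.0003 -0.0002  0.0001] twist 3.431808475653618e-05
[ 0.59004922  0.54731718 -0.32952545  1.96027906  0.27241682  0.67740514
 -1.42431253]
```

>>> move_arm --motion '[{"tx": 0, "ty": 0, "tz": 0, "twist": 0.05}, {"tx": 0, "ty": 0, "tz": 0, "twist": 0.05}, {"tx": 0, "ty": 0, "tz": 0, "twist": 0}]' --squeeze 45

```text
clock: 18.2
position: [0.4822, -0.2321, 0.0417]
ee_rot: [3.137, -0.162, -0.001]
force: [-0.3, 0.2, -0.1]
width: 0.147
gripper_force: 45.0
```

```bash
python3 st.py .4825 -.2319 .0415 .055; python3 -c "
from h import *
print(arm.observe()['joints'])"
```

```text
18.2 [ 0.4822 -0.2321  0.0417] heading -0.10330832998335453 tilt [-0.0006 -0.0001 -1.    ] [-0.2636  0.1574 -0.1041] [0.0577 0.0147 0.0108] 13.548993792015946 45.000638365745544
tool shift [ 0.0003 -0.0002  0.0002] twist -0.10078221299789512
[ 0.55902165  0.54137423 -0.28677845  1.96313885  0.2375492   0.66970285
 -1.55031153]
```

>>> move_arm --motion '[{"tx": 0, "ty": 0, "tz": 0, "twist": -0.06}, {"tx": 0, "ty": 0, "tz": 0, "twist": -0.06}, {"tx": 0, "ty": 0, "tz": 0, "twist": -0.06}, {"tx": 0, "ty": 0, "tz": 0, "twist": -0.06}, {"tx": 0, "ty": 0, "tz": 0, "twist": -0.06}, {"tx": 0, "ty": 0, "tz": 0, "twist": -0.06}, {"tx": 0, "ty": 0, "tz": 0, "twist": -0.06}, {"tx": 0, "ty": 0, "tz": 0, "twist": -0.06}, {"tx": 0, "ty": 0, "tz": 0, "twist": -0.06}, {"tx": 0, "ty": 0, "tz": 0, "twist": -0.06}, {"tx": 0, "ty": 0, "tz": 0, "twist": 0}]'

```text
clock: 19.3
position: [0.4835, -0.2325, 0.042]
ee_rot: [2.865, 1.286, 0.003]
force: [2.4, -0.5, -0.0]
width: 0.148
gripper_force: 45.0
```

```bash
python3 st.py .4825 -.2319 .0415 1.6258; python3 -c "
from h import *
print(arm.observe()['joints'])"
```

```text
19.3 [ 0.4835 -0.2325  0.042 ] heading 0.8438282674699565 tilt [ 0.0019 -0.0003 -1.    ] [ 2.4245 -0.5329 -0.0131] [-0.1636 -0.7903 -0.0543] 13.604764038057672 44.99920964241028
tool shift [-0.0002 -0.0011  0.0005] twist -0.49781866636115946
[ 0.73913851  0.58603995 -0.53951268  1.94635267  0.44219886  0.72535545
 -0.79048315]
```

>>> move_arm --motion '[{"tx": 0, "ty": 0, "tz": 0, "twist": -0.06}, {"tx": 0, "ty": 0, "tz": 0, "twist": -0.06}, {"tx": 0, "ty": 0, "tz": 0, "twist": -0.06}, {"tx": 0, "ty": 0, "tz": 0, "twist": -0.06}, {"tx": 0, "ty": 0, "tz": 0, "twist": -0.06}, {"tx": 0, "ty": 0, "tz": 0, "twist": -0.06}, {"tx": 0, "ty": 0, "tz": 0, "twist": -0.06}, {"tx": 0, "ty": 0, "tz": 0, "twist": -0.06}, {"tx": 0, "ty": 0, "tz": 0, "twist": -0.02}, {"tx": 0, "ty": 0, "tz": 0, "twist": 0}, {"tx": 0, "ty": 0, "tz": 0, "twist": 0}]'

```text
clock: 20.4
position: [0.4822, -0.2323, 0.0416]
ee_rot: [-2.162, -2.279, 0.001]
force: [-0.2, -1.3, -0.8]
width: 0.152
gripper_force: 45.0
```

```bash
python3 st.py .4825 -.2319 .0415 1.6258
```

```text
20.4 [ 0.4822 -0.2323  0.0416] heading 1.6232582169536753 tilt [-0.0008 -0.0003 -1.    ] [-0.2008 -1.3017 -0.7677] [-0.31   -0.0896  0.0262] 13.9858349293969 44.999826550483704
tool shift [0.0004 0.0003 0.0001] twist -0.0016181493443589285
```

>>> move_arm --motion '[{"tx": 0, "ty": 0, "tz": 0.0007, "twist": -0.002}, {"tx": 0, "ty": 0, "tz": 0, "twist": 0}]'

```text
clock: 20.6
position: [0.4824, -0.2322, 0.0411]
ee_rot: [-2.157, -2.284, 0.001]
force: [-1.9, -1.9, 1.6]
width: 0.152
gripper_force: 45.0
```

>>> move_arm --motion '[{"tx": 0, "ty": 0, "tz": 0, "twist": 0}, {"tx": 0, "ty": 0, "tz": 0, "twist": 0}, {"tx": 0, "ty": 0, "tz": 0, "twist": 0}, {"tx": 0, "ty": 0, "tz": 0, "twist": 0}, {"tx": 0, "ty": 0, "tz": 0, "twist": 0}, {"tx": 0, "ty": 0, "tz": 0, "twist": 0}, {"tx": 0, "ty": 0, "tz": 0, "twist": 0}, {"tx": 0, "ty": 0, "tz": 0, "twist": 0}]' --gripper -1

```text
clock: 21.4
position: [0.4826, -0.2321, 0.041]
ee_rot: [2.156, 2.285, -0.0]
force: [0.5, -0.3, -0.5]
width: 0.8
gripper_force: 0.0
```

>>> move_arm --motion '[{"tx": 0, "ty": 0, "tz": -0.02, "twist": 0}, {"tx": 0, "ty": 0, "tz": -0.03, "twist": 0}, {"tx": 0, "ty": 0, "tz": -0.04, "twist": 0}, {"tx": 0, "ty": 0, "tz": -0.04, "twist": 0}, {"tx": -0.03, "ty": 0, "tz": -0.02, "twist": 0}, {"tx": -0.04, "ty": 0, "tz": 0, "twist": 0}, {"tx": 0, "ty": 0, "tz": 0, "twist": 0}, {"tx": 0, "ty": 0, "tz": 0, "twist": 0}, {"tx": 0, "ty": 0, "tz": 0, "twist": 0}]'

```text
clock: 22.3
position: [0.4866, -0.3008, 0.1907]
ee_rot: [-2.154, -2.286, -0.001]
force: [-0.5, 0.3, 1.1]
width: 0.998
gripper_force: 0.0
```

```bash
python3 st.py; python3 look.py w6 cleat:.034; sed -i 's/(.066,.06,.045)/(.076,.07)/' blk.py; python3 blk.py 2>&1 | grep orange
python3 - <<'E'
from h import *
t=arm.get_image("top");w=cv2.cvtColor(cv2.imread("pics/w6.png"),cv2.COLOR_BGR2RGB)
save(np.hstack([cv2.resize(w[:225],(400,176)),cv2.resize(t[110:286],(400,138))[:138] if 0 else cv2.resize(t[110:286,100:500],(400,176))]),"fin.png")
E
```

```text
22.3 [ 0.4866 -0.3008  0.1907] heading 1.630199479932413 tilt [-0.0005  0.0009 -1.    ] [-0.5398  0.3327  1.0611] [-0.0237 -0.1367  0.0334] 91.77165201494097 0.0
22.35 [ 0.4867 -0.3006  0.1908] [-2.1533 -2.2865 -0.0004]
cleat 0.62 [253.7984 102.1056] [ 0.4842 -0.2308  0.034 ]
orange 0.076 rect 0.4825321435928345 -0.2321569174528122 0.013276846148073673 0.06912428140640259 3.0812668800354004 mean [ 0.4824 -0.2315] heading -1.5202087
orange 0.07 rect 0.48252254724502563 -0.2321193814277649 0.013568885624408722 0.07064474374055862 3.0812747478485107 mean [ 0.4824 -0.2315] heading -1.5202087
```

View pics/fin.png

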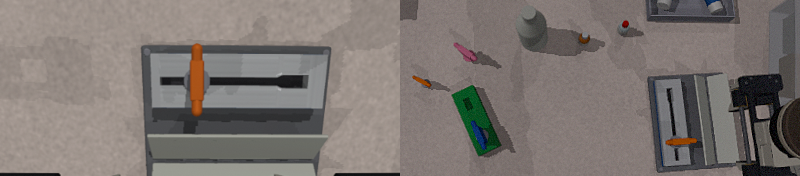

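The cleat stands crosswise in the slot at (197,80), within 0.3° of square to the rail. The spare, bottle and vials are where they were. Handing in.

```bash
python3 -c "
from cell import arm
print(arm.sign_off())"
```

```text
the job is handed in; nothing more can be done
None
```

The orange cleat is in the rail at the end stop, turned a quarter turn crosswise and released; the highest force I read while it was in the rail was about 13 N, and the job was handed in at about 22.5 s, with no verdict shown.

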